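# Hang the S-hook in the orange snack board

## Task

Take the steel S-hook out of its wooden stand and hook it through the hole in the handle of the orange snack board, so that it hangs freely from the handle by its upper bend and the board is ready to be hung up. The boards stay lying where they are on the riser: do not shift the orange one noticeably, and leave the wooden and the green one alone.

Things in the scene. Friction and masses are not known exactly. Their poses are not given: they have to be found in the camera images.
- hook: Flat S of 8 mm steel wire, 116 mm high, upright (lean under 8 deg) in a slotted wooden stand 50 mm high, its shank leaning on a 76 mm high post; pull up 45 mm to free. In its xz plane, z up. Origin: lower end of the upper bend's free leg. From it in mm: bend top z 42 outside, 34 inside; straight shank at x -44, z 16 to -48; lower bend bottom x -66, z -74, its tip x -88, z -32. Grip across y (8 mm) on shank at z 12 or on the bend.
- orange_board: Orange snack board, 10 mm thick, 350 g, loose on a fixed riser 130 mm high. Blade 170 x 130 mm; flat handle 56 mm wide to its -x, reaching about 85 mm out over the riser's front edge, free space below. Origin: centre of the blade's underside, z up. Round 30 mm through hole in the handle centred at x -171 mm, y 0; handle ends at x -195 mm (9 mm of material beyond the hole).
- wood_board: Pale wooden snack board, same shape, size and frame as the orange one, on the same riser, about 180 mm from the next; the three swap places. Leave alone.
- green_board: Green snack board, same shape, size and frame as the orange one, on the same riser. Leave alone.
Not all that is in view belongs to the job. Of the things shaped like the hook, the steel one is meant.

How it is judged:
At the end, for the whole second after the job is handed in: Let go and all but still, the hook hangs on the orange board: its upper tip is through the hole, 3 mm or more below the underside, within 25 mm sideways and 22 to 33 mm lengthways of the hole's centre, upright within 50 degrees. The board lies flat within 50 mm of its start (z of hook in the frame of orange_board below -0.003 m and x of hook in the frame of orange_board between -0.193 and -0.138 m and y of hook in the frame of orange_board between -0.025 and 0.025 m and contact force between hook and orange_board above 0.3 N and angle between hook's own z axis and vertical below 0.9 rad and linear speed of hook below 0.1 m/s and angular speed of hook below 1 rad/s and distance of orange_board from where it was at the start of the episode below 0.05 m and angle between orange_board's own z axis and vertical below 0.05 rad); the robot touches nothing.
It fails at once if the wooden or the green board is shifted by more than 30 mm (distance of any of wood_board, green_board from where it was at the start of the episode above 0.03 m).
It also fails if it takes over 43 s, if anything falls off the work surface, if the arm or the gripper's body presses on something with over 40 N, if the wrist force passes 120 N, or if a joint passes its speed limit or range.

## Robot

A 7-joint arm with a two-finger parallel gripper is mounted at the origin on the work surface. World frame = base frame: x ahead of the robot, y to its left, z up, the work surface at z = 0. Lengths are in m, angles in rad, forces in N, time in s.
With the tool pointing down it reaches from about 0.4 to 0.85 m from the base axis. Payload 10.4 kg.
Tool frame: the origin (TCP) lies between the finger pads; the fingertips stand 11 mm ahead of it and the grasp point (between the pads) lies 8 mm behind it (tip_reach is the distance from the TCP to the fingertips, in m); z points along the fingers, y is the line along which they close (so a half turn about z gives the same grasp; the last joint's range is limited). The gripper opens to 85 mm and grips with 20 to 120 N. Pads are 22 mm wide; open, the fingers measure 114 mm over their backs; the gripper's body (76 mm by 85 mm) begins 54 mm behind the grasp point. The pads swing forward as they close: fully open they stand 13 mm farther back than shut.
Start: joints at [-1.268, 0.332, -0.065, 1.46, 0.022, 1.35, -0.088], TCP at [0.2, 0.592, 0.242] pointing down, gripper open.
Joint ranges: [-2.6, 2.6], [-0.5, 2.12], [-1.47, 1.34], [0.16, 2.42], [-1.27, 4.41], [0.06, 2.06], [-2.6, 2.6]. Speed limits (rad/s): [2.22, 2.22, 2.79, 2.79, 3.14, 3.14, 3.14].

## Interface

Orientations are given as a unit quaternion [x, y, z, w].
In Python, from workcell import * gives the robot as it stands.
- The arm moves only by the shell command python3 -m inch 'ROWS' [OPENING] [FORCE]. ROWS is JSON, a list of rows, each an object with "slide": the shift along the world's x, y, z in m, a list of three; "yaw": the turn about the world's z in rad. A call has 1 to 20 rows; each row is the pose to reach, as a shift and turn from the pose commanded when the call began; what a row does not reach only later rows make up. A row lasts 1/12 s, in which the tool goes at most 41.7 mm and 7.16 degrees, less where a joint would pass 70% of its speed; a pose out of reach is approached as far as the arm can. A call with a gripper value outside its range is refused whole. OPENING is the closure in counts, from 0 (fully open) to 255 (shut), set as the call begins (- or left out, the last holds). The fingers move at their own pace and stop on an object; FORCE is the grip in N (left out, the last holds). Time passes only in rows, so rows that repeat a pose let the fingers close. It gives the time, the measured TCP pose, the force, the opening and the grip force at its end, in the units of the state.
- get_obs(): the state, without advancing time (a new reading comes with each control period).
- camera(name): name is "scene" or "top" or "wrist"; returns a dict with "frame" (480x640x3 uint8, red, green, blue), "fx", "fy", "cx", "cy" (pixels), "extrinsics" (4x4, takes a point from world to camera coordinates). Camera axes: x right, y down, z forward; pixel columns grow to the right and rows downward; lengths in m; the calibration is good to about 2 mm. A picture is of the moment at which its call begins. There is no depth.
- hand_in(): hands the job in; it is judged then, once.
The state is a dict: "clock": time; "joint_pos": joint angles; "joint_velocities": joint speeds; "tau": joint torques, N m; "position": TCP position; "ee_rot": TCP orientation; "ft_force": force on the tool from outside, world axes, zero at the start; "torque": the same for the moment, N m; "grip_width": opening from 0.0 (shut) to 1.0 (fully open); "grasp_force": force on a finger pad.
Only numpy, scipy, OpenCV 4.12 (cv2) and the standard library are available. Lean on these libraries where they do the work, as an engineer would, in place of code of your own. Each camera call takes 0.05 s, during which the arm holds its last target. There are 200 camera calls.

## Working session

There is one attempt and no reset: what is moved stays moved. The work goes in short steps, Python scripts to look and compute and a shell command to move; the robot and the scene stay as the last step left them, time stands still between calls to the robot, and variables do not carry over. Pictures are saved under pics/ and viewed, at most 10 in all, crops included, and the job is handed in when it is done.

```bash
mkdir -p pics; cat > h.py <<'E'
from workcell import *
import numpy as np, cv2
def ray(c,u,v):
    E=np.array(c["extrinsics"]);R,t=E[:3,:3],E[:3,3]
    d=R.T@np.array([(u-c["cx"])/c["fx"],(v-c["cy"])/c["fy"],1]);return -R.T@t,d
def onz(c,u,v,z):
    o,d=ray(c,u,v);return o+d*(z-o[2])/d[2]
def tri(a,b):
    A=np.zeros((3,3));y=np.zeros(3)
    for o,d in(a,b):
        d=d/np.linalg.norm(d);P=np.eye(3)-np.outer(d,d);A+=P;y+=P@o
    return np.linalg.solve(A,y)
def proj(c,p):
    E=np.array(c["extrinsics"]);q=E[:3,:3]@p+E[:3,3];return c["fx"]*q[0]/q[2]+c["cx"],c["fy"]*q[1]/q[2]+c["cy"]
def save(n,f):cv2.imwrite("pics/"+n+".png",f[:,:,::-1])
E
python3 - <<'E'
from h import *
import pickle
for n in("scene","top"):
    c=camera(n);save(n,c["frame"]);pickle.dump(c,open(n+".pkl","wb"))
    print(n,c["fx"],np.round(c["extrinsics"],3).tolist())
print(get_obs())
E
```

```text
scene 461.5685920405408 [[-0.762, 0.647, -0.014, 0.447], [0.472, 0.54, -0.697, -0.212], [-0.444, -0.538, -0.717, 1.239], [0.0, 0.0, 0.0, 1.0]]
top 556.1507072758162 [[-0.02, -0.999, 0.025, 0.033], [-0.982, 0.015, -0.186, 0.618], [0.186, -0.029, -0.982, 1.217], [0.0, 0.0, 0.0, 1.0]]
{'clock': 0.1, 'joint_pos': array([-1.26756936,  0.3328148 , -0.06472365,  1.46084932,  0.02157637,
        1.3499077 , -0.08849709]), 'joint_velocities': array([-0.00058158, -0.00208617, -0.00114988, -0.0018666 , -0.00031167,
       -0.0011011 ,  0.00137849]), 'tau': array([ 1.63981131e-03, -6.26745057e+01,  4.92694729e-02, -3.92426562e+01,
        1.62481796e-02,  7.11640823e-03,  3.15968077e-05]), 'position': array([0.19993625, 0.59181691, 0.24159554]), 'ee_rot': array([ 1.62174461e-01,  9.86761892e-01, -6.36037396e-04, -9.07038909e-05]), 'ft_force': array([-0.31027881,  0.37383982, -0.40926049]), 'torque': array([-0.0447023 , -0.03946374, -0.00731109]), 'grasp_force': 0.0, 'grip_width': 1.0050177694258287}
```

View pics/scene.png

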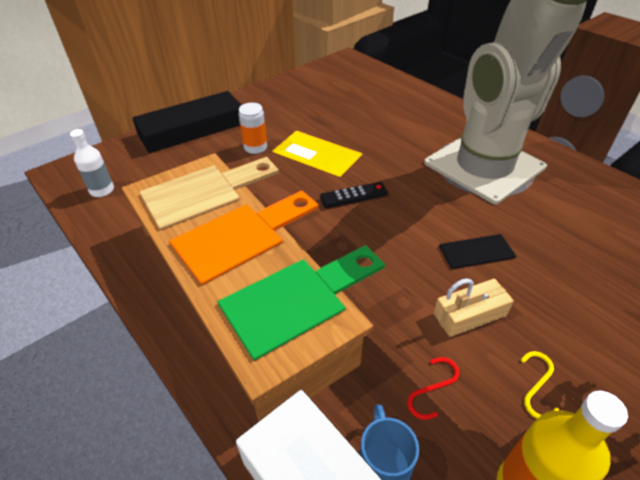

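View pics/top.png

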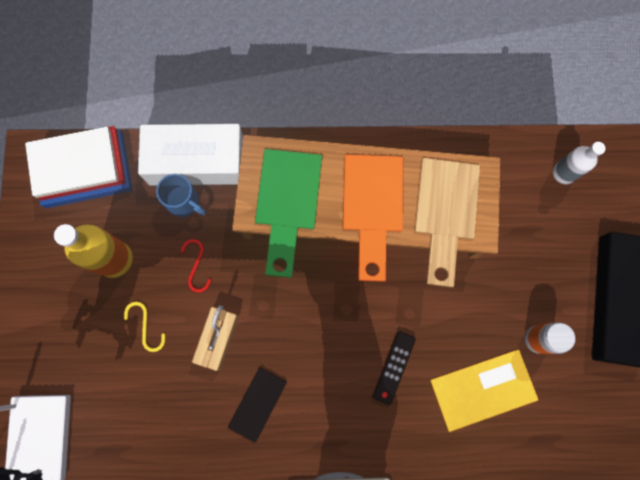

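Scene: the steel hook stands in the wooden stand at scene (470,300) / top (215,335). The red one (435,388 / 195,265) and the yellow one (540,385 / 145,325) lie flat on the table, so they are decoys. The orange board is in the middle, with its hole at scene (300,203) / top (372,269). I'll confirm with an enlarged crop.

```bash
python3 - <<'E'
from h import *
import pickle
s=pickle.load(open("scene.pkl","rb"));t=pickle.load(open("top.pkl","rb"))
a=cv2.resize(s["frame"][265:345,425:525],None,fx=4,fy=4,interpolation=cv2.INTER_CUBIC)  # 400x320
b=cv2.resize(t["frame"][298:378,180:260],None,fx=4,fy=4,interpolation=cv2.INTER_CUBIC)
save("crop1",np.hstack([a,b]))
f=t["frame"].astype(int);m=((f[:,:,0]>180)&(f[:,:,2]<80)&(f[:,:,1]>60)&(f[:,:,1]<160)).astype(np.uint8);m[:,:320]=0;m[:,420:]=0;m[300:]=0
cs,h=cv2.findContours(m,cv2.RETR_CCOMP,cv2.CHAIN_APPROX_NONE)
for k,q in zip(cs,h[0]):
    if cv2.contourArea(k)>30:
        (u,v),r=cv2.minEnclosingCircle(k);print(q[3],cv2.contourArea(k),u,v,r,onz(t,u,v,.14).round(4))
        if q[3]<0:
            # handle axis: rows mean
            for lo,hi in((160,225),(236,258)):
                rows=range(lo,hi);cen=[onz(t,np.nonzero(m[r])[0].mean(),r,.14)[:2] for r in rows];cen=np.array(cen);p=np.polyfit(cen[:,0],cen[:,1],1);print("axis slope",p[0],"y at x",cen[0],cen[-1])
            ys=np.nonzero(m)[0];print("ends",onz(t,372,ys.max(),.14),onz(t,372,ys.min(),.14))
E
```

```text
-1 7885.0 366.0272521972656 206.3004150390625 75.85948944091797 [ 0.7005 -0.0707  0.14  ]
axis slope -0.015498833863207735 y at x [ 0.80617408 -0.09196619] [ 0.66068956 -0.08456553]
axis slope -0.5545272670045976 y at x [ 0.63411758 -0.08372018] [ 0.58816411 -0.08068725]
ends [ 0.53858015 -0.07780807  0.14      ] [ 0.84598125 -0.08900127  0.14      ]
11 162.5 371.9285583496094 268.9285583496094 7.709736347198486 [ 0.5624 -0.0785  0.14  ]
11 36.0 409.5 201.0 5.590270042419434 [ 0.7112 -0.1663  0.14  ]
11 109.0 410.23077392578125 191.0 7.404325008392334 [ 0.7339 -0.1691  0.14  ]
11 94.5 410.6428527832031 176.5 7.508594989776611 [ 0.7671 -0.1716  0.14  ]
11 53.0 411.0 170.0 8.062357902526855 [ 0.7821 -0.1731  0.14  ]
```

View pics/crop1.png

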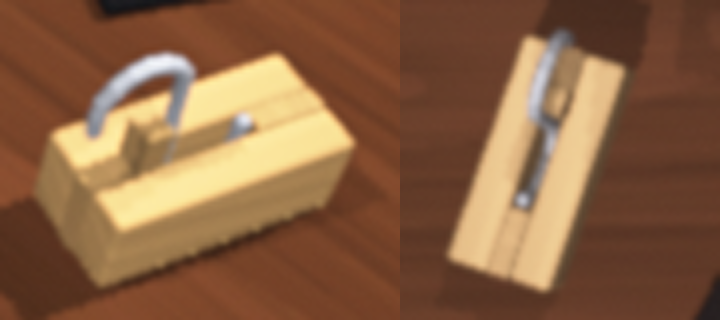

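The crop confirms a grey steel hook. The free leg's end is at scene (448,299) and the lower tip at scene (485,296) / top (210.5,348). The post stands inside the upper bend, against the shank.

```bash
python3 - <<'E'
from h import *
import pickle
s=pickle.load(open("scene.pkl","rb"));t=pickle.load(open("top.pkl","rb"))
C=np.array([onz(t,u,v,.05) for u,v in((212,306.75),(237,314.25),(217.5,370.5),(192.5,362.5))]);print(C.round(3))
c=C.mean(0);ax=(C[0]+C[1]-C[2]-C[3])[:2];print("centre",c,"yaw",np.arctan2(ax[1],ax[0]))
print("tip",tri(ray(s,485,296),ray(t,210.5,348)).round(4))
# intersect scene points with vertical plane through the slot line
n=np.array([-ax[1],ax[0],0]);n/=np.linalg.norm(n);a=ax/np.linalg.norm(ax)
for nm,cam,u,v in(("leg end",s,448.2,298.8),("apex",s,462.5,278.75),("tip",s,485,296),("tip top",t,210.5,348),("far bend top",t,221,306)):
    o,d=ray(cam,u,v);p=o+d*(n@(c-o))/(n@d);print(nm,p.round(4),"along",round(float(a@(p-c)[:2]),4))
print(get_obs()["position"],get_obs()["ee_rot"])
E
```

```text
[[0.496 0.275 0.05 ]
 [0.478 0.219 0.05 ]
 [0.355 0.26  0.05 ]
 [0.374 0.316 0.05 ]]
centre [0.42578895 0.26742339 0.05      ] yaw -0.324719310958023
tip [0.4042 0.2784 0.0442]
leg end [0.4834 0.248  0.0731] along 0.0608
apex [0.4658 0.2539 0.1213] along 0.0423
tip [0.3977 0.2769 0.037 ] along -0.0296
tip top [0.4043 0.2747 0.0616] along -0.0227
far bend top [0.4917 0.2452 0.1111] along 0.0695
[0.19993625 0.59181691 0.24159554] [ 1.62174461e-01  9.86761892e-01 -6.36037396e-04 -9.07038909e-05]
```

```bash
python3 -m inch '[{"slide":[0.024,-0.033,0],"yaw":0},{"slide":[0.048,-0.066,0],"yaw":0},{"slide":[0.072,-0.099,0],"yaw":0},{"slide":[0.097,-0.132,0],"yaw":0},{"slide":[0.121,-0.165,0],"yaw":0},{"slide":[0.145,-0.198,0],"yaw":0},{"slide":[0.169,-0.231,0],"yaw":0},{"slide":[0.193,-0.264,0],"yaw":0},{"slide":[0.217,-0.297,0],"yaw":0},{"slide":[0.242,-0.330,0],"yaw":0},{"slide":[0.242,-0.330,0],"yaw":0},{"slide":[0.242,-0.330,0],"yaw":0}]' 0 40
python3 - <<'E'
from h import *
import pickle
c=camera("wrist");pickle.dump(c,open("w.pkl","wb"));save("w1",c["frame"])
E=np.array(c["extrinsics"]);print(E.round(3),-E[:3,:3].T@E[:3,3],c["fx"])
for n,p in(("shank z20",(.4415,.262,.099)),("legend",(.4834,.248,.078)),("apex",(.462,.255,.121)),("post",(.45,.259,.076))):print(n,proj(c,np.array(p)))
E
```

```text
clock: 1.1
position: [0.4433, 0.2598, 0.2422]
ee_rot: [0.165, 0.986, -0.0, -0.0]
ft_force: [-0.1, 1.1, 0.3]
grip_width: 1.003
grasp_force: 0.0
[[ 0.327  0.945 -0.002 -0.39 ]
 [ 0.896 -0.309  0.318 -0.359]
 [ 0.3   -0.106 -0.948  0.275]
 [ 0.     0.     0.     1.   ]] [0.36721505 0.28694411 0.37404405] 335.7339320116898
shank z20 (np.float64(324.4500385716164), np.float64(215.8946548095575))
legend (np.float64(324.811992343201), np.float64(254.51564763056416))
apex (np.float64(324.56556895506907), np.float64(249.11977603410372))
post (np.float64(324.3199483282472), np.float64(218.45785315125573))
```

View pics/w1.png

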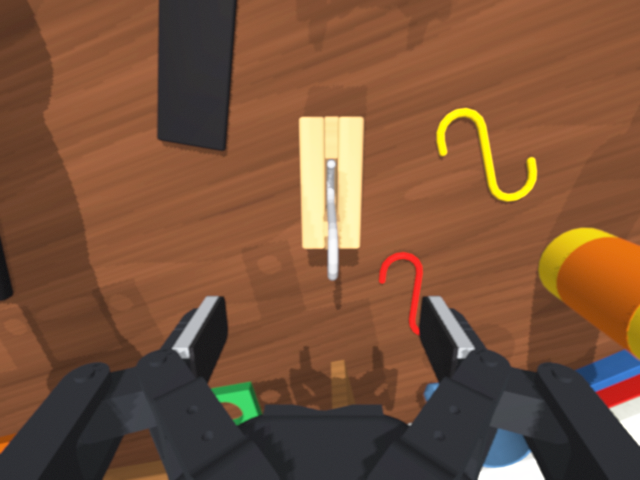

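Wrist view: the hook runs vertically at u≈332, with the lower tip at (331,163) and the far edge of the bend at (333,278). My estimate put it at u≈324.5, so I'll refine it.

```bash
python3 - <<'E'
from h import *
import pickle
s=pickle.load(open("scene.pkl","rb"));t=pickle.load(open("top.pkl","rb"));w=pickle.load(open("w.pkl","rb"))
print("tip w/scene",tri(ray(w,331,163),ray(s,485,296)).round(4),"w/top",tri(ray(w,331,163),ray(t,210.5,348)).round(4))
yaw=-.325;a=np.array([np.cos(yaw),np.sin(yaw),0]);n=np.array([-a[1],a[0],0])
f=w["frame"].astype(int);sat=f.max(2)-f.min(2)
m=((sat<35)&(f.max(2)>110));m[:150]=0;m[290:]=0;m[:,:315]=0;m[:,350:]=0
for v in range(158,284,8):
    x=np.nonzero(m[v])[0];print(v,x.min() if len(x) else None,x.max() if len(x) else None,end="; ")
ys=np.nonzero(m)[0];print("rows",ys.min(),ys.max())
P0=np.array([.4854,.2535,.079])
th=np.linspace(0,np.pi,60)
for ds in(-.006,0,.006):
  O=P0+ds*a
  pts=[O+a*x+np.array([0,0,z]) for x,z in zip(-.022+.026*np.cos(th),.016+.026*np.sin(th))]
  q=[proj(w,p) for p in pts];i=np.argmax([k[1] for k in q])
  qs=[proj(s,p) for p in pts];qt=[proj(t,p) for p in pts]
  print(ds,"wrist max v",q[i],"scene min v",min(qs,key=lambda k:k[1]),"top min v",min(qt,key=lambda k:k[1]),"tip w/s/t",[np.round(proj(k,O-.088*a+np.array([0,0,-.032])),1) for k in(w,s,t)],"legend s",np.round(proj(s,O),1))
E
```

```text
tip w/scene [0.4074 0.2804 0.0486] w/top [0.4065 0.2793 0.0408]
158 None None; 166 327 334; 174 327 333; 182 327 333; 190 327 334; 198 327 333; 206 327 334; 214 328 335; 222 328 335; 230 329 336; 238 328 337; 246 328 337; 254 327 338; 262 327 338; 270 328 338; 278 329 336; rows 159 280
-0.006 wrist max v (np.float64(331.6097444960082), np.float64(262.2461393994648)) scene min v (np.float64(474.05643567079494), np.float64(278.727782572072)) top min v (np.float64(217.7482902283176), np.float64(310.47933299969066)) tip w/s/t [array([330.3, 150.5]), array([489.7, 294.5]), array([207.6, 351.8])] legend s [453.4 298.2]
0 wrist max v (np.float64(331.6061137452864), np.float64(268.5438724735915)) scene min v (np.float64(471.17143686221084), np.float64(279.7296466333198)) top min v (np.float64(218.67745529538115), np.float64(307.83134092762214)) tip w/s/t [array([330.3, 157. ]), array([487. , 295.4]), array([208.5, 349.2])] legend s [450.5 299.2]
0.006 wrist max v (np.float64(331.60252985555206), np.float64(274.76032263604264)) scene min v (np.float64(468.2757818244697), np.float64(280.73521124826954)) top min v (np.float64(219.6049068381001), np.float64(305.18823216320345)) tip w/s/t [array([330.3, 163.3]), array([484.4, 296.4]), array([209.4, 346.6])] legend s [447.7 300.2]
```

```bash
python3 -m inch '[{"slide":[0.008,0.004,-0.03],"yaw":0},{"slide":[0.008,0.004,-0.06],"yaw":0},{"slide":[0.008,0.004,-0.09],"yaw":0},{"slide":[0.008,0.004,-0.115],"yaw":0},{"slide":[0.008,0.004,-0.135],"yaw":0},{"slide":[0.008,0.004,-0.149],"yaw":0},{"slide":[0.008,0.004,-0.149],"yaw":0},{"slide":[0.008,0.004,-0.149],"yaw":0},{"slide":[0.008,0.004,-0.149],"yaw":0}]' 120
python3 - <<'E'
from h import *
import pickle
c=camera("wrist");pickle.dump(c,open("w2.pkl","wb"));save("w2",c["frame"])
o=get_obs();print(o["position"],o["ft_force"])
E
```

```text
clock: 1.9
position: [0.45, 0.2673, 0.0943]
ee_rot: [0.162, 0.987, 0.001, 0.0]
ft_force: [0.5, 0.1, 0.4]
grip_width: 0.53
grasp_force: 0.0
[0.45033891 0.26716244 0.09457906] [ 0.32344961  0.30740576 -0.47458882]
```

View pics/w2.png

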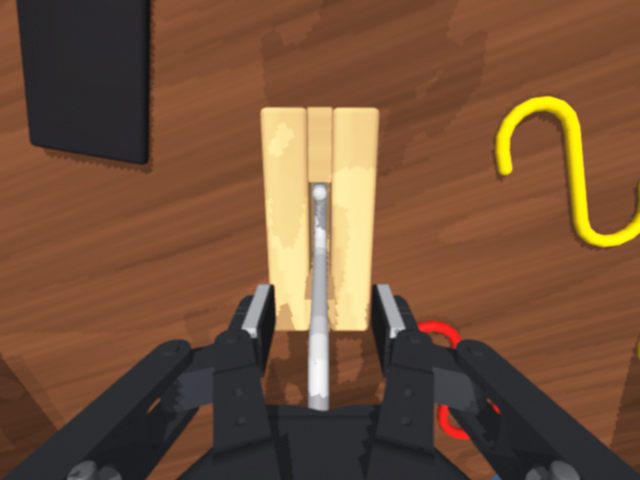

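The hook (u≈320) is centred between the fingers (midpoint ≈322). I'll close the gripper and lift.

```bash
python3 -m inch '[{"slide":[0,0,0],"yaw":0},{"slide":[0,0,0],"yaw":0},{"slide":[0,0,0],"yaw":0},{"slide":[0,0,0],"yaw":0},{"slide":[0,0,0],"yaw":0},{"slide":[0,0,0],"yaw":0},{"slide":[0,0,0],"yaw":0},{"slide":[0,0,0],"yaw":0}]' 255 70
python3 -m inch '[{"slide":[0,0,0.01],"yaw":0},{"slide":[0,0,0.025],"yaw":0},{"slide":[0,0,0.04],"yaw":0},{"slide":[0,0,0.06],"yaw":0},{"slide":[0,0,0.09],"yaw":0},{"slide":[0,0,0.12],"yaw":0},{"slide":[0,0,0.15],"yaw":0},{"slide":[0,0,0.17],"yaw":0},{"slide":[0,0,0.17],"yaw":0},{"slide":[0,0,0.17],"yaw":0},{"slide":[0,0,0.17],"yaw":0}]'
python3 - <<'E'
from h import *
import pickle
for n in("wrist","scene"):
    c=camera(n);pickle.dump(c,open(n+"3.pkl","wb"));save(n+"3",c["frame"])
a=pickle.load(open("wrist3.pkl","rb"))["frame"];b=pickle.load(open("scene3.pkl","rb"))["frame"]
save("c3",np.hstack([cv2.resize(a,(400,300)),cv2.resize(b[160:340,380:620],(400,300))]))
o=get_obs();print(o["position"],o["ft_force"],o["grip_width"],o["grasp_force"])
E
```

```text
clock: 2.62
position: [0.4503, 0.2666, 0.0937]
ee_rot: [0.162, 0.987, 0.001, 0.0]
ft_force: [0.9, 1.2, 4.1]
grip_width: 0.072
grasp_force: 68.5
clock: 3.53
position: [0.4495, 0.2656, 0.2623]
ee_rot: [0.162, 0.987, -0.001, -0.001]
ft_force: [-0.5, -0.1, -2.0]
grip_width: 0.075
grasp_force: 68.4
[0.4494172  0.26557417 0.26190219] [ 0.45752181  0.40374782 -1.46283672] 0.07124024944875777 68.42915698885918
```

View pics/c3.png

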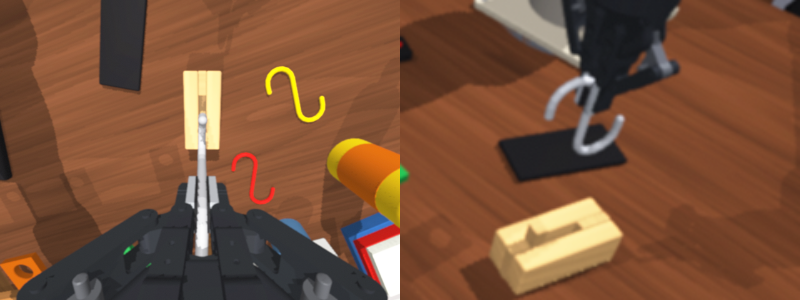

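The hook is held: its leg end is at about scene (469,231) and its tip at (512,231), and the stand is empty. Next I'll check the hook's pose in the grip and the hole from a second view.

```bash
python3 - <<'E'
from h import *
import pickle
s=pickle.load(open("scene3.pkl","rb"));t=pickle.load(open("top.pkl","rb"));w=pickle.load(open("wrist3.pkl","rb"))
T=get_obs()["position"];a=np.array([np.cos(-.325),np.sin(-.325),0]);n=np.array([-a[1],a[0],0])
for nm,u,v in(("leg end",468.8,230.8),("tip",512,230.8)):
    o,d=ray(s,u,v);p=o+d*(n@(T-o))/(n@d);print(nm,"along",a@(p-T),"z rel",p[2]-T[2])
# expected leg end: +.044, tip -.044
for cam,n2 in((s,"scene"),(t,"top")):
    f=cv2.cvtColor(cam["frame"],cv2.COLOR_RGB2HSV)
    m=cv2.inRange(f,(6,180,120),(16,255,255))
    cs,h=cv2.findContours(m,cv2.RETR_CCOMP,cv2.CHAIN_APPROX_NONE)
    big=max(range(len(cs)),key=lambda i:cv2.contourArea(cs[i]))
    for k,q in zip(cs,h[0]):
        if q[3]==big and cv2.contourArea(k)>30:
            (u,v),sz,_=cv2.fitEllipse(k);print(n2,"hole",u,v,sz,onz(cam,u,v,.14),onz(cam,u,v,.135))
E
```

```text
leg end along 0.04473810641232611 z rel -0.00888847905337603
tip along -0.04726251941664155 z rel -0.04316017392154897
scene hole 263.2085876464844 211.7154998779297 (5.4600725173950195, 14.947310447692871) [ 0.63687991 -0.10181089  0.14      ] [ 0.63396999 -0.10669401  0.135     ]
scene hole 218.08621215820312 242.81948852539062 (56.43421173095703, 96.67835235595703) [ 0.75004023 -0.08676323  0.14      ] [ 0.74806281 -0.09152234  0.135     ]
scene hole 300.02691650390625 203.78611755371094 (5.633378505706787, 11.293158531188965) [ 0.56727961 -0.0724336   0.14      ] [ 0.56379614 -0.07707463  0.135     ]
top hole 371.792236328125 269.05316162109375 (12.121286392211914, 13.148563385009766) [ 0.56209801 -0.07822009  0.14      ] [ 0.56286792 -0.07880489  0.135     ]
```

```bash
python3 -m inch '[{"slide":[0.005,-0.025,0.005],"yaw":0.02},{"slide":[0.01,-0.06,0.01],"yaw":0.04},{"slide":[0.015,-0.095,0.015],"yaw":0.07},{"slide":[0.02,-0.13,0.02],"yaw":0.1},{"slide":[0.025,-0.165,0.02],"yaw":0.13},{"slide":[0.03,-0.2,0.02],"yaw":0.16},{"slide":[0.035,-0.235,0.02],"yaw":0.19},{"slide":[0.04,-0.27,0.02],"yaw":0.22},{"slide":[0.05,-0.3,0.02],"yaw":0.25},{"slide":[0.06,-0.325,0.02],"yaw":0.27},{"slide":[0.068,-0.342,0.02],"yaw":0.272},{"slide":[0.068,-0.342,0.02],"yaw":0.272},{"slide":[0.068,-0.342,0.02],"yaw":0.272},{"slide":[0.068,-0.342,0.02],"yaw":0.272},{"slide":[0.068,-0.342,0.02],"yaw":0.272}]'
python3 - <<'E'
from h import *
import pickle
for n in("wrist","scene","top"):
    c=camera(n);pickle.dump(c,open(n+"4.pkl","wb"))
g=lambda n:pickle.load(open(n+"4.pkl","rb"))["frame"]
save("c4",np.vstack([np.hstack([cv2.resize(g("wrist")[100:400,120:520],(400,300)),cv2.resize(g("scene")[100:250,230:430],(400,300))]),np.hstack([cv2.resize(g("top")[220:340,290:450],(400,300)),np.zeros((300,400,3),np.uint8)])]))
o=get_obs();print(o["position"],o["ee_rot"])
E
```

```text
clock: 4.88
position: [0.5177, -0.0745, 0.2829]
ee_rot: [0.026, 1.0, 0.0, -0.001]
ft_force: [0.7, -0.2, -1.1]
grip_width: 0.076
grasp_force: 68.4
[ 0.5178895  -0.07497658  0.28329809] [ 2.61929583e-02  9.99656886e-01  1.86283917e-04 -6.18352991e-05]
```

View pics/c4.png

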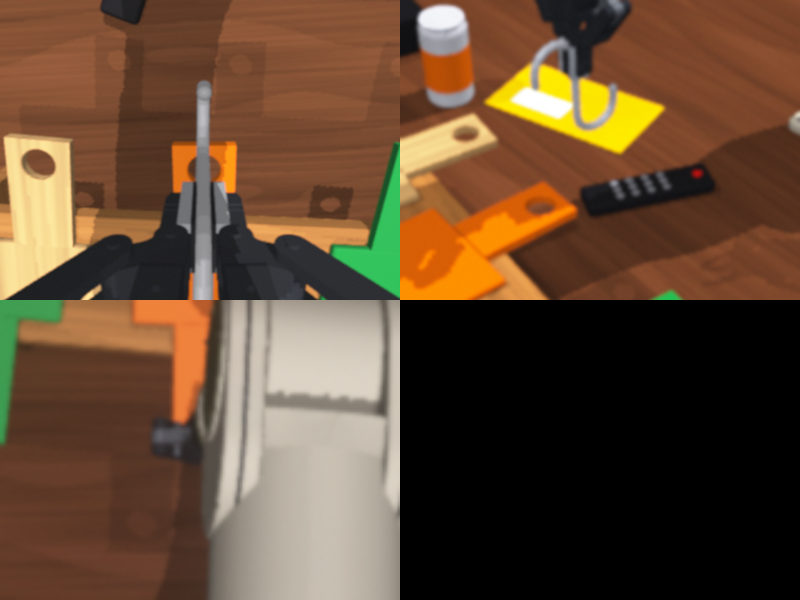

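The hook hangs straight in the fingers and lines up with the handle. In the wrist crop the hole is at (204,167) and the wire at u≈204; in scene the leg is above the hole. I'll lower it to just above the board and check.

```bash
python3 -m inch '[{"slide":[0,-0.001,-0.025],"yaw":0},{"slide":[0,-0.001,-0.055],"yaw":0},{"slide":[0,-0.001,-0.085],"yaw":0},{"slide":[0,-0.001,-0.105],"yaw":0},{"slide":[0,-0.001,-0.115],"yaw":0},{"slide":[0,-0.001,-0.115],"yaw":0},{"slide":[0,-0.001,-0.115],"yaw":0},{"slide":[0,-0.001,-0.115],"yaw":0}]'
python3 - <<'E'
from h import *
import pickle
for n in("wrist","scene"):
    c=camera(n);pickle.dump(c,open(n+"5.pkl","wb"))
g=lambda n:pickle.load(open(n+"5.pkl","rb"))["frame"]
save("c5",np.hstack([cv2.resize(g("wrist")[100:400,120:520],(400,300)),cv2.resize(g("scene")[150:225,260:360],(400,300),interpolation=cv2.INTER_CUBIC)]))
T=get_obs()["position"];c=pickle.load(open("scene5.pkl","rb"))
print(T,"leg end",proj(c,T+np.array([.0447,-.0024,-.010])),"hole",proj(c,np.array([.563,-.078,.14])))
E
```

```text
clock: 5.7
position: [0.519, -0.0768, 0.1699]
ee_rot: [0.027, 1.0, 0.0, 0.001]
ft_force: [-0.5, -1.1, -1.5]
grip_width: 0.076
grasp_force: 68.4
[ 0.51889592 -0.07687538  0.16979819] leg end (np.float64(298.9070062144695), np.float64(193.7105286647554)) hole (np.float64(299.94635166458124), np.float64(201.50446114068578))
```

View pics/c5.png

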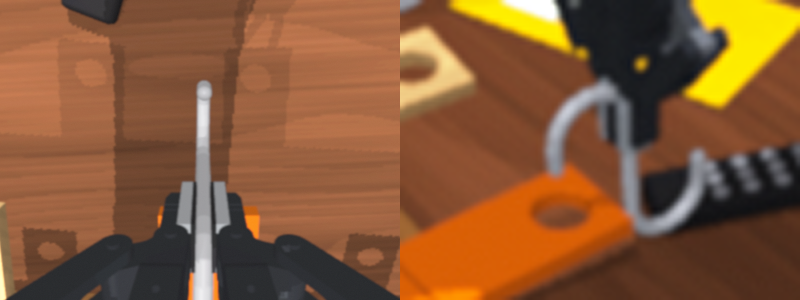

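The leg end (scene 299,193) sits right above the hole (scene 300,203), as predicted. I'll lower it through.

```bash
python3 -m inch '[{"slide":[0,0.001,-0.008],"yaw":0},{"slide":[0,0.001,-0.016],"yaw":0},{"slide":[0,0.001,-0.024],"yaw":0},{"slide":[0,0.001,-0.032],"yaw":0},{"slide":[0,0.001,-0.040],"yaw":0},{"slide":[0,0.001,-0.046],"yaw":0},{"slide":[0,0.001,-0.050],"yaw":0},{"slide":[0,0.001,-0.050],"yaw":0},{"slide":[0,0.001,-0.050],"yaw":0}]'
python3 - <<'E'
from h import *
import pickle
for n in("wrist","scene"):
    c=camera(n);pickle.dump(c,open(n+"6.pkl","wb"))
g=lambda n:pickle.load(open(n+"6.pkl","rb"))["frame"]
save("c6",np.hstack([cv2.resize(g("wrist")[100:400,120:520],(400,300)),cv2.resize(g("scene")[150:240,260:380],(400,300),interpolation=cv2.INTER_CUBIC)]))
o=get_obs();print(o["position"],o["ft_force"])
E
```

```text
clock: 6.55
position: [0.5181, -0.0759, 0.1184]
ee_rot: [0.027, 1.0, -0.0, -0.0]
ft_force: [-0.7, 0.6, -0.4]
grip_width: 0.076
grasp_force: 68.6
[ 0.51817275 -0.0759271   0.1186072 ] [ 0.51723544  0.44620881 -0.6983121 ]
```

View pics/c6.png

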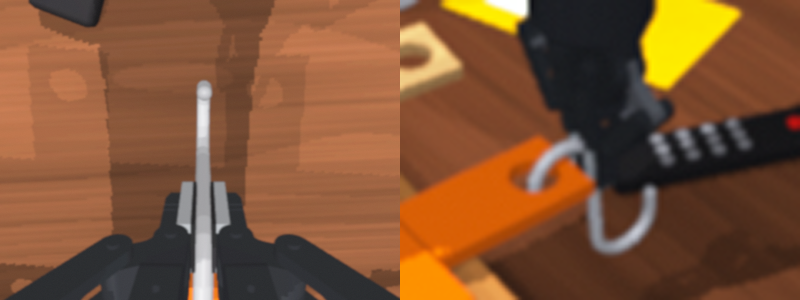

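The leg is through the hole (scene crop 530,185) and the bend is over the handle end. I'll lower 2 mm, release and retreat up.

```bash
python3 -m inch '[{"slide":[0,0,-0.001],"yaw":0},{"slide":[0,0,-0.002],"yaw":0},{"slide":[0,0,-0.002],"yaw":0}]' - 20
python3 -m inch '[{"slide":[0,0,0],"yaw":0},{"slide":[0,0,0],"yaw":0},{"slide":[0,0,0],"yaw":0},{"slide":[0,0,0],"yaw":0},{"slide":[0,0,0],"yaw":0},{"slide":[0,0,0],"yaw":0},{"slide":[0,0,0],"yaw":0},{"slide":[0,0,0],"yaw":0},{"slide":[0,0,0],"yaw":0},{"slide":[0,0,0],"yaw":0},{"slide":[0,0,0],"yaw":0},{"slide":[0,0,0],"yaw":0}]' 90
python3 -m inch '[{"slide":[0,0,0.01],"yaw":0},{"slide":[0,0,0.025],"yaw":0},{"slide":[0,0,0.045],"yaw":0},{"slide":[0,0,0.07],"yaw":0},{"slide":[0,0,0.10],"yaw":0},{"slide":[0,0,0.13],"yaw":0},{"slide":[-0.03,0,0.15],"yaw":0},{"slide":[-0.06,0,0.15],"yaw":0},{"slide":[-0.06,0,0.15],"yaw":0},{"slide":[-0.06,0,0.15],"yaw":0},{"slide":[-0.06,0,0.15],"yaw":0},{"slide":[-0.06,0,0.15],"yaw":0},{"slide":[-0.06,0,0.15],"yaw":0},{"slide":[-0.06,0,0.15],"yaw":0},{"slide":[-0.06,0,0.15],"yaw":0},{"slide":[-0.06,0,0.15],"yaw":0},{"slide":[-0.06,0,0.15],"yaw":0},{"slide":[-0.06,0,0.15],"yaw":0}]'
python3 - <<'E'
from h import *
import pickle
for n in("wrist","scene"):
    c=camera(n);pickle.dump(c,open(n+"7.pkl","wb"))
g=lambda n:pickle.load(open(n+"7.pkl","rb"))["frame"]
b=g("scene");d=np.abs(b.astype(int)-pickle.load(open("scene.pkl","rb"))["frame"]).sum(2)[150:290,130:270];print("board change px",(d>60).sum())
save("c7",np.hstack([cv2.resize(g("wrist"),(400,300)),cv2.resize(b[150:240,260:380],(400,300),interpolation=cv2.INTER_CUBIC)]))
E
```

```text
clock: 6.9
position: [0.5183, -0.0759, 0.1166]
ee_rot: [0.027, 1.0, 0.0, 0.0]
ft_force: [-1.0, 0.1, 3.6]
grip_width: 0.074
grasp_force: 68.7
clock: 7.9
position: [0.518, -0.0758, 0.1163]
ee_rot: [0.027, 1.0, 0.0, -0.0]
ft_force: [0.3, -0.5, -0.4]
grip_width: 0.645
grasp_force: 0.0
clock: 9.4
position: [0.4581, -0.0759, 0.2663]
ee_rot: [0.027, 1.0, -0.0, -0.0]
ft_force: [-0.1, -0.6, 0.3]
grip_width: 0.645
grasp_force: 0.0
board change px 4403
```

View pics/c7.png

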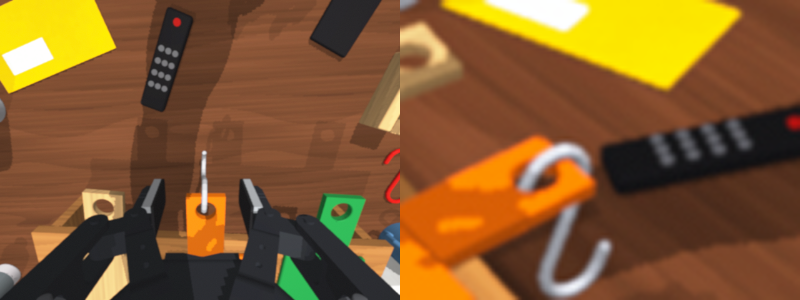

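The hook hangs from the handle, swung in under it, and the board is where it was (handle end still at crop 595,185). I'll let it settle, check that it is still, and hand in.

```bash
python3 -m inch '[{"slide":[0,0,0],"yaw":0},{"slide":[0,0,0],"yaw":0},{"slide":[0,0,0],"yaw":0},{"slide":[0,0,0],"yaw":0},{"slide":[0,0,0],"yaw":0},{"slide":[0,0,0],"yaw":0},{"slide":[0,0,0],"yaw":0},{"slide":[0,0,0],"yaw":0},{"slide":[0,0,0],"yaw":0},{"slide":[0,0,0],"yaw":0},{"slide":[0,0,0],"yaw":0},{"slide":[0,0,0],"yaw":0},{"slide":[0,0,0],"yaw":0},{"slide":[0,0,0],"yaw":0},{"slide":[0,0,0],"yaw":0},{"slide":[0,0,0],"yaw":0}]' >/dev/null
python3 - <<'E'
from h import *
import pickle
F=[camera("scene")["frame"].astype(int)[150:240,260:380] for _ in range(4)]
d=[(np.abs(f-F[0]).sum(2)>60).sum() for f in F[1:]];print(d)
if max(d)<15: print(hand_in())
E
```

```text
[np.int64(0), np.int64(0), np.int64(0)]
the job is handed in; nothing more can be done
None
```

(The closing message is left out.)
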